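Slide a steel spacer along the rail into the corner nest of a welding jig

ROBOT

A 6-joint arm with a two-finger parallel gripper is mounted at the origin on the work surface. World frame = base frame: x ahead of the robot, y to its left, z up, the work surface at z = 0. Lengths are in mm, angles in degrees, forces in N, time in s.
With the tool pointing down it reaches from about 350 to 975 mm from the base axis. Payload 7.1 kg.
Tool frame: the origin (TCP) lies on the centre line of the jaws, within the pads' length; the fingertips stand 17 mm ahead of it and the grasp point (between the pads) lies 2 mm behind it; z points along the fingers, y is the direction in which the jaws open and shut (so a half turn about z gives the same grasp; the last joint's range is limited). The gripper opens to 88 mm and grips with 3 to 60 N. Pads are 20 mm wide; open, the fingers measure 115 mm over their backs; the gripper's body (75 mm by 178 mm) begins 61 mm behind the grasp point.
Start: joints at [70.989, 24.242, 93.386, -0, 62.372, -1.089], TCP at [192.296, 594.666, 239.675] pointing down, gripper open.
Joint ranges: [-172.04, 172.04], [-51.8, 120.97], [4.93, 147.93], [-75.15, 255.16], [6.16, 154.13], [-145.62, 145.62]. Speed limits (degrees/s): [136.94, 136.94, 172.46, 180, 180, 180].

INTERFACE

Orientations are given as a 3x3 rotation matrix whose columns are the frame's x, y, z axes.
In Python, from workcell import telemetry, viewer, manip gives the robot as it stands.
- The arm moves only by the tool jog_arm, never from a script. Its argument "series" is a list of rows, each an object of numbers: "jaw": the finger opening in cm, from 0 to 8.78; "dx", "dy", "dz": the shift along the tool's x, y, z in cm; "spin": the turn about the tool's z in degrees. In form: [{"jaw": .., "dx": .., "dy": .., "dz": .., "spin": ..}, ...]. A call has exactly 5 rows; each row is the pose to reach, as a shift and turn from the pose measured when the call began, along the tool's axes at that moment; what a row does not reach only later rows make up. A row lasts 1/12 s, in which the tool goes at most 41.7 mm and 7.16 degrees, less where a joint would pass 70% of its speed; a pose out of reach is approached as far as the arm can. A call with a gripper value outside its range is refused whole. The fingers move at their own pace and stop on an object; the grip force is fixed at half the most. Time passes only in rows, so rows that repeat a pose let the fingers close, or fill a call up. It gives the time, the measured TCP pose, the force and the opening at its end, in the units of the state.
- telemetry.get_state(): the state, without advancing time (a new reading comes with each control period).
- viewer.camera(name): name is "scene" or "top" or "wrist"; returns a dict with "color" (480x640x3 uint8, red, green, blue), "z_map" (480x640 float32, mm along the optical axis (not along the pixel's ray), 0 where there is no reading), "fx", "fy", "cx", "cy" (pixels), "position" and "rotation" of the camera in the world; the wrist camera has in their place "hand_eye" (4x4, takes a point from camera to tool coordinates, whose origin is the TCP and whose axes are the flange's). Camera axes: x right, y down, z forward; pixel columns grow to the right and rows downward; lengths in mm; the calibration is good to about 2 mm. A picture is of the moment at which its call begins: read the wrist's pose just before it.
- manip.finish_job(): hands the job in, once; it reports no verdict.
The state is a dict: "time": time; "joint_positions": joint angles; "qvel": joint speeds; "tau": joint torques, N m; "tcp_pos": TCP position; "orientation": TCP orientation; "ft_force": force on the tool from outside, world axes, zero at the start; "ft_torque": the same for the moment, N m; "finger_gap": finger opening in mm.
Only numpy, scipy, OpenCV 4.12 (cv2) and the standard library are available. Lean on these libraries where they do the work, as an engineer would, in place of code of your own. Each camera call takes 0.05 s, during which the arm holds its last target. There are 200 camera calls.

TASK

Set up the spot-welding jig: with the fingertips, push the steel spacer block across the plate, away from the robot, until it lies flat against the long rail, then, keeping it against the rail, slide it along into the corner pocket until it sits square and fully home, touching both the rail and the end stop. Do not pick it up or tip it, and leave the other things on the jig and the bench where they are. Finish with the robot clear of everything.

Things in the scene. Friction and masses are not known exactly. Their poses are not given: they have to be found in the camera images.
- spacer: loose bright steel spacer, 34 mm (its x) by 44 mm (its y) by 20 mm high, about 0.2 kg, two dark dots along its y on top; the only rectangular block on the jig plate. Origin at the centre of its underside, z up. It starts off the rail, turned up to 0.45 rad from square. Home, its origin is at x -17, y -22, z 0 mm in corner's frame, its x along the corner's x (either way round).
- corner (a point): inner corner of the pocket, where the faces of rail and end stop meet, at the level of the jig plate's top. x points level into the rail (its face is the plane x = 0), y along the rail into the stop (its face is y = 0), z up. Rail: x 0 to 22, y -255 to +35 mm. Stop: x -46 to 0, y 0 to 22 mm. Both stand 9 mm above the plate, 11 mm lower than the spacer's top.
- lip (a point): inner top edge of the low lip that closes the pocket opposite the rail, at its end away from the stop; axes as corner. In the corner's frame it is at x -38, y -28, z 8 mm. The lip is 8 mm thick and 8 mm high; from the stop to here it is parallel to the rail (pocket 38 mm wide), then it flares outwards 16 mm further. A fingertip 11 mm above the plate passes over rail, stop and lip.
- jig: the jig, fixed to the bench: a dark steel plate 185 by 300 mm, 12 mm thick, that carries the rail along its far side and the end stop at its left end. Axes as corner. Origin on the bench; the corner is at x 45, y 110, z 12 mm from it, the plate reaches from x -110 to +75 and y -150 to +150 mm.
- electrode_cap: bystander: copper welding tip, 18 mm diameter, 24 mm high, tapered, standing on the jig plate on the side away from the rail; origin at the centre of its underside
- collar: bystander: steel ring, 30 mm outside, 16 mm hole, 14 mm high, lying on the jig plate on the side away from the rail, abreast of the pocket; origin at the centre of its underside
- slug: bystander: dark round steel slug, 22 mm diameter, 26 mm high, standing on the jig plate near the edge away from the rail; origin at the centre of its underside
- hammer: bystander: hammer lying on the bench at the robot's left; origin under its middle
- comb_block: bystander: comb-shaped steel block, 75 x 120 x 40 mm high, on the bench at the robot's right; origin at the centre of its underside
- tin: bystander: open steel cup, 76 mm diameter, 85 mm high, on the bench at the far left; origin at the centre of its underside
- pliers: bystander: pliers lying on the bench at the robot's right, 170 mm long, 16 mm high; origin under the middle
Not all that is in view belongs to the job. Leave any brown or turquoise look-alike of the spacer alone.

How it is judged (in metres and radians):
On the way, in this order (a step that is already met when the one before it is completed fails the run):
1. the spacer lies flat against the rail, still well short of the pocket (x of spacer in the frame of corner above -0.0205 m and angle between the x axis of spacer and the x axis of corner, either way round below 0.09 rad and z of spacer in the frame of corner below 0.004 m and y of spacer in the frame of corner below -0.085 m), for 0.1 s.
2. the spacer, still against the rail, has been slid half-way along to the pocket (x of spacer in the frame of corner above -0.021 m and z of spacer in the frame of corner below 0.004 m and y of spacer in the frame of corner between -0.08 and -0.03 m).
At the end, for the whole second after the job is handed in: the spacer lies flat on the jig plate in the pocket, at rest, square to the rail within 0.07 rad, within 2.5 mm of touching the rail and within 2.5 mm of touching the end stop (x of spacer in the frame of corner above -0.0195 m and y of spacer in the frame of corner above -0.0245 m and angle between the x axis of spacer and the x axis of corner, either way round below 0.07 rad and z of spacer in the frame of corner between -0.003 and 0.004 m and linear speed of spacer below 0.01 m/s).
It fails at once if the spacer is lifted more than 6 mm off the plate or tipped more than 0.25 rad (z of spacer in the frame of corner above 0.006 m or angle between spacer's own z axis and vertical above 0.25 rad).
It fails at once if the spacer leaves the rail (centre more than 4 mm out) on the way: anywhere past the first third of the rail (y of spacer in the frame of corner above -0.08 m and x of spacer in the frame of corner below -0.021 m).
It fails at once if another thing on the jig or bench is moved more than 12 mm (distance of any of electrode_cap, collar, slug, hammer, comb_block, tin, pliers from where it was at the start of the episode above 0.012 m).
It also fails if it takes over 48 s, if anything falls off the work surface, if the arm or the gripper's body presses on something with over 40 N, if the wrist force passes 120 N, or if a joint passes its speed limit or range.

## Working session

There is one attempt and no reset: what is moved stays moved. The work goes in short steps, Python scripts to look and compute and a tool call to move; the robot and the scene stay as the last step left them, time stands still between calls to the robot, and variables do not carry over. Pictures are saved under pics/ and viewed, about 8 in all and at most 12, crops included, and the job is handed in when it is done.

Besides the shell and the picture viewer there is one more tool, called as a command line: name --argument value ..., lists and objects as JSON in quotes. jog_arm: Moves the arm, as the interface text tells. Its arguments: {"type":"object","properties":{"series":{"type":"array","items":{"type":"object","properties":{"jaw":{"type":"number"},"dx":{"type":"number"},"dy":{"type":"number"},"dz":{"type":"number"},"spin":{"type":"number"}}}}},"required":["series"]}

```bash
mkdir -p pics; cat > h.py <<'E'
import numpy as np, cv2
from workcell import telemetry, viewer, manip
def grab(n):
    s=telemetry.get_state(); c=viewer.camera(n)
    if 'hand_eye' in c:
        T=np.array(c['hand_eye']); R=np.array(s['orientation']); c['rotation']=R@T[:3,:3]; c['position']=R@T[:3,3]+np.array(s['tcp_pos'])
    np.savez('%s.npz'%n,**c); return c
def ray(c,px,z):
    px=np.atleast_2d(px).astype(float)
    d=np.c_[(px[:,0]-c['cx'])/c['fx'],(px[:,1]-c['cy'])/c['fy'],np.ones(len(px))]@np.array(c['rotation']).T
    p=np.array(c['position']); return p+d*((z-p[2])/d[:,2])[:,None]
def cloud(c):
    v,u=np.mgrid[:480,:640]; z=c['z_map']
    q=np.stack([(u-c['cx'])/c['fx']*z,(v-c['cy'])/c['fy']*z,z],-1)
    return q@np.array(c['rotation']).T+np.array(c['position'])
E
python3 - <<'E'
from h import *
s=telemetry.get_state(); print(s)
for n in ['scene','top']:
    c=grab(n); print(n,c['position'],np.round(c['rotation'],3),c['fx'],c['fy'],c['cx'],c['cy']); cv2.imwrite(f'pics/{n}.png',c['color'][...,::-1])
E
```

```text
{'time': 0.0, 'joint_positions': array([ 7.09865388e+01,  2.42849247e+01,  9.34304776e+01,  8.68391655e-05,
        6.23715900e+01, -1.08966416e+00]), 'qvel': array([ 0.05874859,  0.00042843,  0.01332306,  0.07055071, -0.01564473,
       -0.03764162]), 'tau': array([-1.40602944e-03, -5.44621003e+01, -2.73666251e+01,  6.43414166e-02,
        2.28365685e-02, -7.04262538e-05]), 'tcp_pos': array([192.16171313, 594.18026184, 238.90284328]), 'orientation': array([[-9.51466441e-01,  3.07752117e-01, -4.95917160e-04],
       [ 3.07752515e-01,  9.51465359e-01, -1.43502784e-03],
       [ 3.02151431e-05, -1.51800058e-03, -9.99998847e-01]]), 'ft_force': array([-0.34518259,  0.00523621,  1.09296491]), 'ft_torque': array([0.00491179, 0.02008909, 0.04363411]), 'finger_gap': 87.64875938536892}
scene [1416.98946267  462.19409307  936.61716182] [[-0.45   0.597 -0.664]
 [ 0.893  0.291 -0.344]
 [-0.013 -0.747 -0.664]] 616.4694266886278 616.4694266886278 317.6612086357051 242.39267741508033
top [ 3.84427051e+02 -1.07678637e+00  1.22027822e+03] [[-0.002 -0.995  0.103]
 [-1.     0.003  0.003]
 [-0.003 -0.103 -0.995]] 470.9208704143828 470.9208704143828 323.1750296557782 241.85910271947213
```

View pics/top.png

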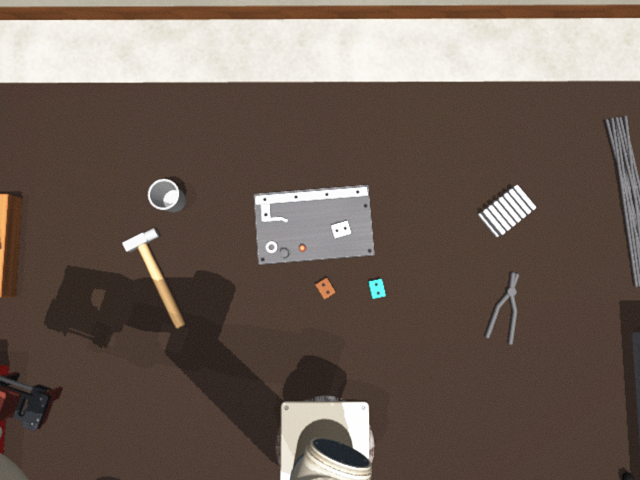

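View pics/scene.png

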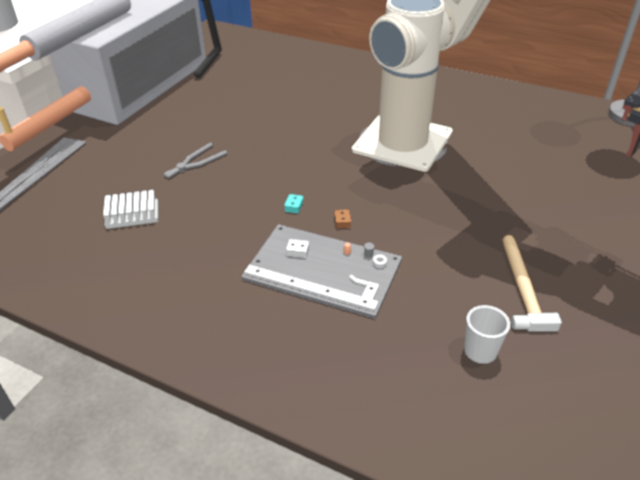

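Top view: the bright block with two dots at (341,229) on the plate is the spacer; brown (325,288) and turquoise (377,289) on the bench are look-alikes to be left alone. The rail is at the top of the plate, with the stop and pocket at its left end near (268,208). I'll make a rough measurement and one close crop.

```bash
python3 - <<'E'
from h import *
c=dict(np.load('top.npz'))
P=ray(c,[(254,194),(368,186),(374,255),(259,264)],12); print(np.round(P,1),P.mean(0))
print(ray(c,(341,229),32))
w=grab('wrist'); print(w['hand_eye'],w['fx'],w['cx'],w['cy'])
a=cv2.resize(c['color'][175:275,240:390],None,fx=5,fy=5,interpolation=cv2.INTER_CUBIC)
cv2.imwrite('pics/crop1.png',a[...,::-1])
E
```

```text
[[ 635.9  182.6   12. ]
 [ 656.1 -115.    12. ]
 [ 475.5 -128.2   12. ]
 [ 453.1  167.4   12. ]] [555.16458623  26.70459412  12.        ]
[[540.53048602 -43.04641855  32.        ]]
[[ 5.91447027e-05 -9.60883932e-01 -2.76951377e-01  7.52190319e+01]
 [ 9.99999860e-01  2.02420364e-04 -4.88742038e-04  5.33493573e-01]
 [ 5.25684970e-04 -2.76951309e-01  9.60883810e-01 -1.44789625e+02]
 [ 0.00000000e+00  0.00000000e+00  0.00000000e+00  1.00000000e+00]] 357.0376114852933 324.45447916016855 243.4100436809788
```

View pics/crop1.png

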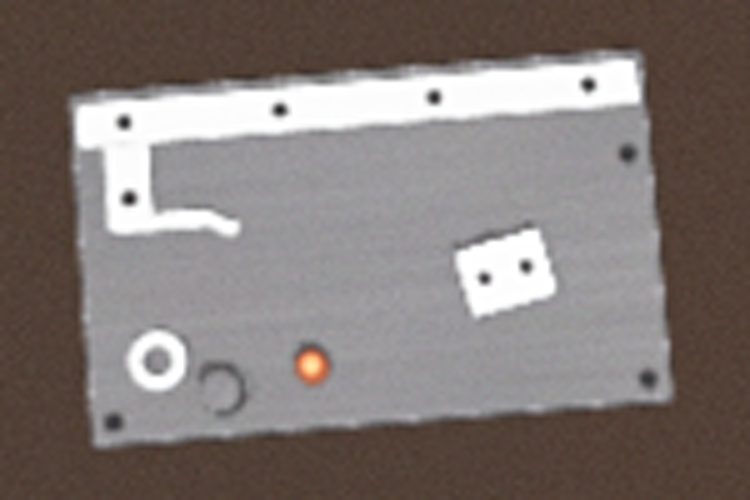

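jog_arm --series '[{"jaw":1.5,"dx":-3.2,"dy":-2.5,"dz":0,"spin":0},{"jaw":1.5,"dx":-6.4,"dy":-5.0,"dz":0,"spin":0},{"jaw":1.5,"dx":-9.6,"dy":-7.4,"dz":0,"spin":0},{"jaw":1.5,"dx":-12.8,"dy":-9.9,"dz":0,"spin":0},{"jaw":1.5,"dx":-16,"dy":-12.4,"dz":0,"spin":0}]'

```text
time: 0.57
tcp_pos: [306.7, 425.4, 239.0]
orientation: [[-0.952, 0.307, -0.001], [0.307, 0.952, -0.001], [0.0, -0.002, -1.0]]
ft_force: [0.5, -0.0, 0.5]
finger_gap: 57.9
```

jog_arm --series '[{"jaw":1.5,"dx":-3.2,"dy":-2.5,"dz":0,"spin":0},{"jaw":1.5,"dx":-6.4,"dy":-5.0,"dz":0,"spin":0},{"jaw":1.5,"dx":-9.6,"dy":-7.4,"dz":0,"spin":0},{"jaw":1.5,"dx":-12.8,"dy":-9.9,"dz":0,"spin":0},{"jaw":1.5,"dx":-16,"dy":-12.4,"dz":0,"spin":0}]'

```text
time: 0.98
tcp_pos: [421.6, 256.4, 239.2]
orientation: [[-0.952, 0.307, -0.0], [0.307, 0.952, -0.001], [0.0, -0.001, -1.0]]
ft_force: [0.5, 0.3, 0.3]
finger_gap: 24.5
```

jog_arm --series '[{"jaw":1.5,"dx":-3.2,"dy":-2.5,"dz":0,"spin":0},{"jaw":1.5,"dx":-6.4,"dy":-5.0,"dz":0,"spin":0},{"jaw":1.5,"dx":-9.6,"dy":-7.4,"dz":0,"spin":0},{"jaw":1.5,"dx":-12.8,"dy":-9.9,"dz":0,"spin":0},{"jaw":1.5,"dx":-16,"dy":-12.4,"dz":0,"spin":0}]'

```text
time: 1.4
tcp_pos: [536.5, 87.3, 239.4]
orientation: [[-0.952, 0.307, -0.001], [0.307, 0.952, -0.001], [0.0, -0.001, -1.0]]
ft_force: [0.3, 1.0, 0.8]
finger_gap: 15.3
```

jog_arm --series '[{"jaw":1.5,"dx":-3,"dy":-2,"dz":0,"spin":-6},{"jaw":1.5,"dx":-6,"dy":-4.0,"dz":0,"spin":-12},{"jaw":1.5,"dx":-7.9,"dy":-5.5,"dz":0,"spin":-18},{"jaw":1.5,"dx":-7.9,"dy":-5.5,"dz":0,"spin":-21.9},{"jaw":1.5,"dx":-7.9,"dy":-5.5,"dz":0,"spin":-21.9}]'

```text
time: 1.82
tcp_pos: [595.2, 9.2, 238.9]
orientation: [[-0.998, -0.07, -0.001], [-0.07, 0.998, -0.001], [0.001, -0.001, -1.0]]
ft_force: [-1.5, 0.4, -0.6]
finger_gap: 15.2
```

```bash
python3 - <<'E'
from h import *
c=grab('wrist'); print(telemetry.get_state()['tcp_pos']); cv2.imwrite('pics/w1.png',c['color'][...,::-1])
E
```

```text
[594.57985725  10.15532509 238.88201686]
```

View pics/w1.png

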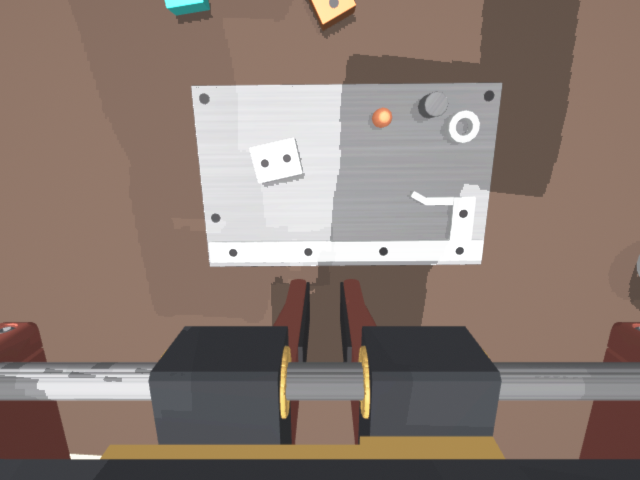

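The wrist view is clear: spacer top at (276,160), dots at (265,163) and (287,158); rail along rows 241–265, stop at (463,215), lip at (430,200). I'll fit rail, stop and spacer next.

```bash
cat >> h.py <<'E'
def measure(c, rail=True):
    P=cloud(c); z=P[...,2]; hs=np.array(c['color'])
    print('plate z',np.median(z[np.abs(z-12)<5]), 'n32',(np.abs(z-32)<5).sum(),'n21',(np.abs(z-21)<3.5).sum())
    hsv=cv2.cvtColor(hs,cv2.COLOR_RGB2HSV)
    white=((hsv[...,2]>225)&(hsv[...,1]<25)).astype(np.uint8)
    return P,white
E
python3 - <<'E'
from h import *
c=dict(np.load('wrist.npz')); P,w=measure(c)
z=P[...,2]
for (u,v) in [(276,150),(230,180),(270,245),(240,110),(400,160),(345,248),(465,225)]: print(u,v,P[v,u].round(1),c['color'][v,u])
m=(z>26)&(z<40); m[270:]=0; m=m.astype(np.uint8)
for k in cv2.findContours(m,cv2.RETR_EXTERNAL,cv2.CHAIN_APPROX_NONE)[0]:
    if len(k)>20: print('top blob',cv2.minAreaRect(k),len(k))
# fits: rail inner edge and stop inner edge at z=21 from intensity profile
g=cv2.cvtColor(c['color'],cv2.COLOR_RGB2GRAY).astype(float)
for u in (220,330,350,370,390,410,440): print(u,g[232:272,u].astype(int))
for v in (210,215,220,225,230): print(v,g[v,440:482].astype(int))
E
```

```text
plate z 11.769374548378323 n32 2082 n21 7945
276 150 [531.9 -41.8  31.6] [255 255 255]
230 180 [565.7 -90.5  12.7] [221 222 223]
270 245 [630.  -46.3  20.9] [255 255 255]
240 110 [497.1 -80.7  12.1] [232 233 235]
400 160 [533.5  81.7  11.2] [164 161 165]
345 248 [627.4  33.1  22. ] [254 254 254]
465 225 [593.8 155.3  21.7] [255 255 255]
top blob ((275.5758056640625, 160.3286590576172), (36.42723846435547, 46.0962028503418), 77.00537872314453) 154
top blob ((462.5, 138.0), (6.0, 13.0), 90.0) 39
top blob ((476.0, 123.0), (6.0, 8.0), 0.0) 28
top blob ((382.60003662109375, 116.80001831054688), (16.994115829467773, 18.782970428466797), 26.56505012512207) 53
top blob ((434.50006103515625, 104.0000228881836), (23.33452033996582, 27.577163696289062), 45.0) 72
220 [229 224 221 219 221 222 222 222 222 208 241 255 255 255 255 255 255 255
 255 255 255 255 255 255 255 255 255 255 255 255 248 220 218 217 185 128
 119 119 120 119]
330 [216 217 218 210 167 159 161 163 172 231 255 255 255 255 255 255 255 255
 255 253 250 250 250 251 251 251 251 250 246 196 156 153 147 126  94  90
  90  90  90  89]
35
[... 1017 characters left out ...]
 [159 159 160 159 159 159 159 155 144 142 144 154 210 253 255 255 255 255
 255 162  91  89  89  89  88  90 110 223 255 255 255 255 255 255 235 225
 225 225 225 225 225 225]
220 [164 164 164 164 164 164 164 159 148 144 145 173 249 254 255 255 255 255
 255 255 255 255 255 255 255 255 255 255 255 255 255 255 255 248 230 229
 229 229 229 229 229 229]
225 [160 160 161 160 160 161 159 145 143 143 150 198 253 255 255 255 255 255
 255 255 255 255 255 255 255 255 255 255 255 255 255 255 255 233 225 225
 225 226 225 225 225 225]
230 [164 163 164 164 163 161 148 147 145 146 180 252 255 255 255 255 255 255
 255 255 255 255 255 255 255 255 255 255 255 255 255 255 246 229 229 229
 229 229 228 228 228 228]
```

```bash
cat >> h.py <<'E'
def edge(p,t):
    i=int(np.argmax(p>t)); return i-1+(t-p[i-1])/(p[i]-p[i-1])
def rect(c,m,z):
    k=max(cv2.findContours(m,cv2.RETR_EXTERNAL,cv2.CHAIN_APPROX_NONE)[0],key=cv2.contourArea)
    q=ray(c,k.reshape(-1,2),z)[:,:2].astype(np.float32); return cv2.minAreaRect(q)
E
python3 - <<'E'
from h import *
c=dict(np.load('wrist.npz')); g=cv2.cvtColor(c['color'],cv2.COLOR_RGB2GRAY).astype(float)
us=np.arange(345,445,3); r=ray(c,[(u,232+edge(g[232:250,u],208)) for u in us],21)
a,b=np.polyfit(r[:,1],r[:,0],1); print('rail x=%.4f*y+%.2f'%(a,b),'res',np.std(r[:,0]-a*r[:,1]-b),'deg',np.degrees(np.arctan(-a)))
s=ray(c,[(440+edge(g[v,440:460],200),v) for v in range(207,234,2)],21)
a2,b2=np.polyfit(s[:,0],s[:,1],1); print('stop y=%.4f*x+%.2f'%(a2,b2),'res',np.std(s[:,1]-a2*s[:,0]-b2))
th=-np.arctan(a); X=np.array([np.cos(th),np.sin(th)]); Y=np.array([-X[1],X[0]])
dr=np.mean(r[:,:2]@X); ds=np.mean(s[:,:2]@Y); C=dr*X+ds*Y; print('corner',C,'deg',np.degrees(th))
z=cloud(c)[...,2]
w=((g>248)&(z>25)).astype(np.uint8); w[200:]=0;w[:,:200]=0;w[:,330:]=0
print('by colour', (R:=rect(c,w,32)))
d=np.array(R[0])-C; print('spacer in corner',d@X,d@Y)
# dots
for b in [(265,163),(287,158)]:
    sub=255-g[b[1]-7:b[1]+8,b[0]-7:b[0]+8]; yy,xx=np.mgrid[:15,:15]; sub=sub*(sub>60)
    print('dot',ray(c,((xx*sub).sum()/sub.sum()+b[0]-7,(yy*sub).sum()/sub.sum()+b[1]-7),32))
np.save('jig.npy',np.r_[C,th])
# check lateral depth-plane expectation: rail outer edge/plate edges
pl=ray(c,[(192,87),(500,83),(482,264),(210,267)],12)[:,:2]-C; print(np.c_[pl@X,pl@Y].round(1),'exp x -155..30, y -260..40')
E
```

```text
rail x=-0.0842*y+623.11 res 0.07233215996520706 deg 4.811411081057946
stop y=0.0646*x+102.41 res 0.19229377602416775
corner [611.13398868 142.31620024] deg 4.811411081057946
by colour ((541.5905151367188, -41.91044235229492), (33.64678192138672, 43.62525177001953), 16.580976486206055)
spacer in corner -84.75066435106915 -177.74441044855337
dot [[544.6463536 -52.5072452  32.       ]]
dot [[538.4350364  -31.49005213  32.        ]]
[[-153.8 -257.3]
 [-153.1   38.6]
 [  30.5   41.1]
 [  30.  -258.7]] exp x -155..30, y -260..40
```

jog_arm --series '[{"jaw":1.5,"dx":3.5,"dy":-1.7,"dz":0,"spin":-0.8},{"jaw":1.5,"dx":7,"dy":-3.4,"dz":1,"spin":-0.8},{"jaw":1.5,"dx":10,"dy":-4.9,"dz":3,"spin":-0.8},{"jaw":1.5,"dx":10,"dy":-4.9,"dz":6.5,"spin":-0.8},{"jaw":1.5,"dx":10,"dy":-4.9,"dz":10,"spin":-0.8}]'

```text
time: 2.28
tcp_pos: [496.8, -45.5, 139.6]
orientation: [[-0.997, -0.078, 0.001], [-0.078, 0.997, -0.001], [-0.001, -0.002, -1.0]]
ft_force: [0.6, -0.0, 0.0]
finger_gap: 15.2
```

```bash
cat > st.py <<'E'
from h import *
s=telemetry.get_state(); j=np.load('jig.npy'); C=j[:2]; th=j[2]
X=np.array([np.cos(th),np.sin(th)]); Y=np.array([-X[1],X[0]]); d=np.array(s['tcp_pos'])[:2]-C; R=s['orientation']
print('t %.2f'%s['time'],'tcp in corner',(d@X).round(1),(d@Y).round(1),'z',s['tcp_pos'][2].round(1),'yaw err',round(np.degrees(np.arctan2(-R[1,0],-R[0,0])-th),2),'F',np.round([s['ft_force'][:2]@X,s['ft_force'][:2]@Y,s['ft_force'][2]],1))
E
python3 st.py
```

```text
t 2.28 tcp in corner -129.7 -177.6 z 139.6 yaw err -0.33 F [ 0.6 -0.1  0. ]
```

jog_arm --series '[{"jaw":1.5,"dx":0,"dy":0,"dz":3.5,"spin":-0.3},{"jaw":1.5,"dx":0,"dy":0,"dz":7,"spin":-0.3},{"jaw":1.5,"dx":0,"dy":0,"dz":9,"spin":-0.3},{"jaw":1.5,"dx":0,"dy":0,"dz":10,"spin":-0.3},{"jaw":1.5,"dx":0,"dy":0,"dz":10.5,"spin":-0.3}]'

```text
time: 2.7
tcp_pos: [495.8, -44.9, 33.3]
orientation: [[-0.997, -0.083, -0.001], [-0.083, 0.997, -0.001], [0.001, -0.001, -1.0]]
ft_force: [0.5, 0.1, 0.3]
finger_gap: 15.1
```

```bash
python3 st.py
```

```text
t 2.70 tcp in corner -130.6 -176.9 z 33.3 yaw err -0.06 F [0.5 0.  0.3]
```

jog_arm --series '[{"jaw":1.5,"dx":-0.9,"dy":0,"dz":0,"spin":0},{"jaw":1.5,"dx":-1.5,"dy":0,"dz":0,"spin":0},{"jaw":1.5,"dx":-2,"dy":0,"dz":0,"spin":0},{"jaw":1.5,"dx":-2.5,"dy":0,"dz":0,"spin":0},{"jaw":1.5,"dx":-3,"dy":0,"dz":0,"spin":0}]'

```text
time: 3.12
tcp_pos: [526.5, -42.3, 34.3]
orientation: [[-0.997, -0.083, -0.001], [-0.083, 0.997, -0.001], [0.001, -0.001, -1.0]]
ft_force: [-3.5, 0.5, 3.4]
finger_gap: 15.2
```

jog_arm --series '[{"jaw":1.5,"dx":-0.5,"dy":0,"dz":0,"spin":0},{"jaw":1.5,"dx":-1,"dy":0,"dz":0,"spin":0},{"jaw":1.5,"dx":-1.5,"dy":0,"dz":0,"spin":0},{"jaw":1.5,"dx":-2,"dy":0,"dz":0,"spin":0},{"jaw":1.5,"dx":-2.5,"dy":0,"dz":0,"spin":0}]'

```text
time: 3.53
tcp_pos: [551.6, -40.3, 34.3]
orientation: [[-0.997, -0.083, -0.001], [-0.083, 0.997, -0.001], [0.001, -0.001, -1.0]]
ft_force: [-3.0, -0.8, 2.5]
finger_gap: 15.2
```

jog_arm --series '[{"jaw":1.5,"dx":-0.4,"dy":0,"dz":0,"spin":0},{"jaw":1.5,"dx":-0.8,"dy":0,"dz":0,"spin":0},{"jaw":1.5,"dx":-1.2,"dy":0,"dz":0,"spin":0},{"jaw":1.5,"dx":-1.6,"dy":0,"dz":0,"spin":0},{"jaw":1.5,"dx":-2,"dy":0,"dz":0,"spin":0}]'

```text
time: 3.95
tcp_pos: [571.9, -38.6, 34.2]
orientation: [[-0.997, -0.083, -0.001], [-0.083, 0.997, -0.001], [0.001, -0.001, -1.0]]
ft_force: [-3.2, -0.2, 1.3]
finger_gap: 15.0
```

```bash
python3 st.py; python3 - <<'E'
from h import *
c=grab('wrist'); cv2.imwrite('pics/w2.png',c['color'][...,::-1])
E
```

```text
t 3.95 tcp in corner -54.2 -177.0 z 34.2 yaw err -0.06 F [-3.2  0.1  1.3]
```

View pics/w2.png

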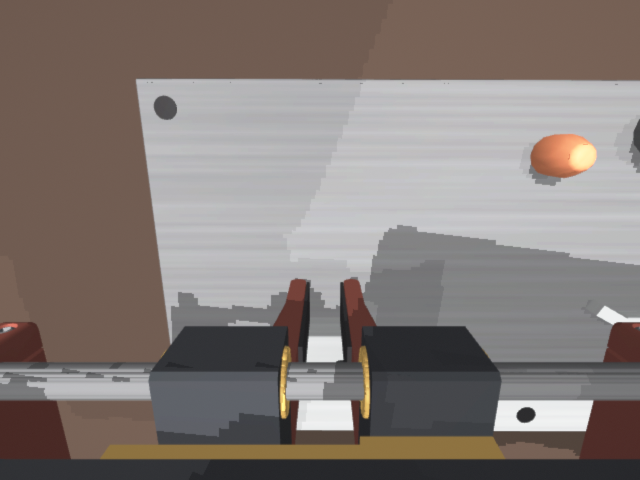

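The fingers are pushing the spacer (white between the fingers at (326,345)), and the plate edge runs level at row 80, so the yaw is right. Next I close onto the rail.

jog_arm --series '[{"jaw":1.5,"dx":-0.2,"dy":0,"dz":0,"spin":0},{"jaw":1.5,"dx":-0.4,"dy":0,"dz":0,"spin":0},{"jaw":1.5,"dx":-0.6,"dy":0,"dz":0,"spin":0},{"jaw":1.5,"dx":-0.8,"dy":0,"dz":0,"spin":0},{"jaw":1.5,"dx":-0.9,"dy":0,"dz":0,"spin":0}]'

```text
time: 4.42
tcp_pos: [580.0, -37.9, 34.1]
orientation: [[-0.997, -0.083, -0.004], [-0.083, 0.997, -0.001], [0.004, -0.001, -1.0]]
ft_force: [-10.4, -1.9, 8.6]
finger_gap: 14.8
```

```bash
python3 st.py
```

```text
t 4.42 tcp in corner -46.1 -177.0 z 34.1 yaw err -0.06 F [-10.5  -1.    8.6]
```

jog_arm --series '[{"jaw":1.5,"dx":-0.05,"dy":0,"dz":0,"spin":0},{"jaw":1.5,"dx":-0.1,"dy":0,"dz":0,"spin":0},{"jaw":1.5,"dx":-0.15,"dy":0,"dz":0,"spin":0},{"jaw":1.5,"dx":-0.15,"dy":0,"dz":0,"spin":0},{"jaw":1.5,"dx":-0.15,"dy":0,"dz":0,"spin":0}]'

```text
time: 4.83
tcp_pos: [580.0, -37.9, 34.0]
orientation: [[-0.997, -0.083, -0.008], [-0.083, 0.997, -0.001], [0.008, -0.001, -1.0]]
ft_force: [-7.0, -1.5, 5.8]
finger_gap: 14.8
```

```bash
python3 st.py
```

```text
t 4.83 tcp in corner -46.1 -176.9 z 34.0 yaw err -0.06 F [-7.1 -0.9  5.8]
```

jog_arm --series '[{"jaw":1.5,"dx":0.5,"dy":0,"dz":0,"spin":0},{"jaw":1.5,"dx":0.8,"dy":0,"dz":-1,"spin":0},{"jaw":1.5,"dx":0.8,"dy":0,"dz":-5,"spin":0},{"jaw":0,"dx":0,"dy":0,"dz":-9,"spin":0},{"jaw":0,"dx":-2,"dy":0,"dz":-12,"spin":0}]'

```text
time: 5.25
tcp_pos: [599.9, -36.1, 156.9]
orientation: [[-0.997, -0.083, -0.007], [-0.083, 0.997, -0.001], [0.007, -0.001, -1.0]]
ft_force: [0.4, -1.0, -0.7]
finger_gap: 5.0
```

jog_arm --series '[{"jaw":0,"dx":-3,"dy":-0.5,"dz":-2,"spin":0},{"jaw":0,"dx":-6,"dy":-0.5,"dz":-4,"spin":0},{"jaw":0,"dx":-7,"dy":-0.5,"dz":-5,"spin":0},{"jaw":0,"dx":-7,"dy":-0.5,"dz":-5,"spin":0},{"jaw":0,"dx":-7,"dy":-0.5,"dz":-5,"spin":0}]'

```text
time: 5.67
tcp_pos: [670.5, -35.2, 207.0]
orientation: [[-0.997, -0.083, -0.006], [-0.083, 0.997, -0.001], [0.006, -0.001, -1.0]]
ft_force: [-0.6, -0.0, -0.1]
finger_gap: 1.1
```

```bash
cat > look.py <<'E'
from h import *
import sys
exec(open('st.py').read())
c=grab('wrist'); cv2.imwrite('pics/%s.png'%sys.argv[1],c['color'][...,::-1])
g=cv2.cvtColor(c['color'],cv2.COLOR_RGB2GRAY).astype(float); z=cloud(c)[...,2]
v,u=np.mgrid[:480,:640]
P=cloud(c); xy=(P[...,:2]-C); px=xy@X; py=xy@Y
w=((z>27.5)&(z<37)&(px>-60)&(px<15)&(py<10)).astype(np.uint8)
w=cv2.morphologyEx(w,cv2.MORPH_OPEN,np.ones((3,3)))
R=rect(c,w,32); B=cv2.boxPoints(R)-C; q=np.array(R[0])-C
print('spacer',(q@X).round(2),(q@Y).round(2),'rect',R,'yaw rel',round(R[2]-np.degrees(th),2),w.sum())
print('box',np.c_[B@X,B@Y].round(1).tolist())
# rail edge at z=21 in the same view, from height map
m=(px>-8)&(px<8)&(py<-60)&(py>-240)&(z>18.5)&(z<23)&(g>200)
E
python3 look.py w3
```

```text
t 5.67 tcp in corner 44.3 -181.9 z 207.0 yaw err -0.06 F [-0.6  0.  -0.1]
spacer -17.36 -179.9 rect ((608.9293823242188, -38.41050720214844), (33.121116638183594, 43.67799758911133), 4.753710746765137) yaw rel -0.06 1998
box [[-33.9, -158.0], [-33.9, -201.7], [-0.8, -201.8], [-0.8, -158.1]]
```

View pics/w3.png

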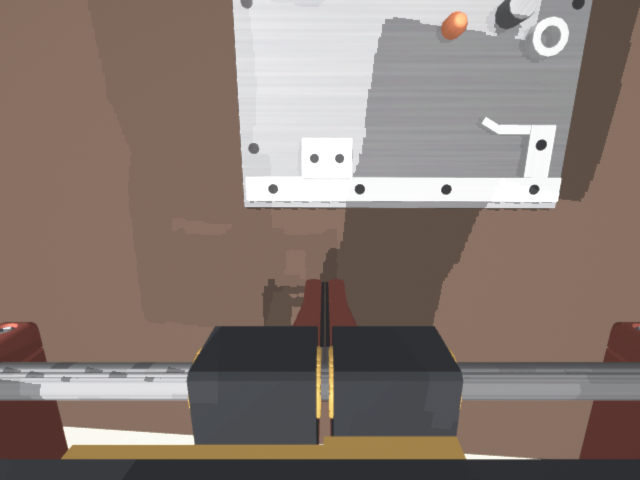

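The spacer (image (327,157)) lies flat against the rail: x −17.4, y −180, square to 0.1°. Now I go behind it with the fingers closed.

jog_arm --series '[{"jaw":0,"dx":3,"dy":-2.2,"dz":0,"spin":0},{"jaw":0,"dx":6.1,"dy":-4.3,"dz":0,"spin":0},{"jaw":0,"dx":6.1,"dy":-4.3,"dz":4,"spin":0},{"jaw":0,"dx":6.1,"dy":-4.3,"dz":8,"spin":0},{"jaw":0,"dx":6.1,"dy":-4.3,"dz":11,"spin":0}]'

```text
time: 6.13
tcp_pos: [607.5, -83.5, 93.5]
orientation: [[-0.997, -0.081, -0.012], [-0.081, 0.997, -0.001], [0.012, 0.0, -1.0]]
ft_force: [0.9, 0.3, 0.0]
finger_gap: 0.2
```

```bash
python3 st.py
```

```text
t 6.13 tcp in corner -22.6 -224.7 z 93.5 yaw err -0.14 F [0.9 0.3 0. ]
```

jog_arm --series '[{"jaw":0,"dx":-0.5,"dy":0,"dz":3,"spin":-0.1},{"jaw":0,"dx":-0.5,"dy":0,"dz":5,"spin":-0.1},{"jaw":0,"dx":-0.5,"dy":0,"dz":5.9,"spin":-0.1},{"jaw":0,"dx":-0.5,"dy":0,"dz":5.9,"spin":-0.1},{"jaw":0,"dx":-0.5,"dy":0.3,"dz":5.9,"spin":-0.1}]'

```text
time: 6.55
tcp_pos: [610.8, -80.3, 34.4]
orientation: [[-0.996, -0.083, -0.013], [-0.083, 0.997, -0.0], [0.013, 0.001, -1.0]]
ft_force: [0.5, 0.1, -0.4]
finger_gap: 0.8
```

```bash
python3 st.py
```

```text
t 6.55 tcp in corner -19.0 -221.8 z 34.4 yaw err -0.07 F [ 0.5  0.  -0.4]
```

jog_arm --series '[{"jaw":0,"dx":0,"dy":0.3,"dz":0,"spin":0},{"jaw":0,"dx":0,"dy":0.6,"dz":0,"spin":0},{"jaw":0,"dx":-0.03,"dy":1,"dz":0,"spin":0},{"jaw":0,"dx":-0.06,"dy":1.4,"dz":0,"spin":0},{"jaw":0,"dx":-0.1,"dy":1.8,"dz":0,"spin":0}]'

```text
time: 6.97
tcp_pos: [610.7, -62.4, 35.4]
orientation: [[-0.996, -0.083, -0.012], [-0.083, 0.997, -0.001], [0.012, -0.0, -1.0]]
ft_force: [-1.0, -5.0, 3.0]
finger_gap: 0.3
```

jog_arm --series '[{"jaw":0,"dx":-0.02,"dy":0.4,"dz":0,"spin":0},{"jaw":0,"dx":-0.04,"dy":0.8,"dz":0,"spin":0},{"jaw":0,"dx":-0.06,"dy":1.2,"dz":0,"spin":0},{"jaw":0,"dx":-0.08,"dy":1.6,"dz":0,"spin":0},{"jaw":0,"dx":-0.1,"dy":2,"dz":0,"spin":0}]'

```text
time: 7.38
tcp_pos: [609.5, -42.4, 35.3]
orientation: [[-0.996, -0.083, -0.013], [-0.083, 0.997, -0.002], [0.013, -0.001, -1.0]]
ft_force: [-2.2, -4.8, 2.3]
finger_gap: 0.6
```

```bash
python3 st.py; python3 look.py w4
```

```text
t 7.38 tcp in corner -17.1 -183.9 z 35.3 yaw err -0.02 F [-2.6 -4.6  2.3]
t 7.38 tcp in corner -17.1 -183.9 z 35.3 yaw err -0.02 F [-2.6 -4.6  2.3]
spacer -22.2 -161.96 rect ((602.5930786132812, -20.931625366210938), (26.53312110900879, 61.988101959228516), 4.621145248413086) yaw rel -0.19 5142
box [[-35.4, -130.9], [-35.6, -192.9], [-9.0, -193.0], [-8.8, -131.0]]
```

View pics/w4.png

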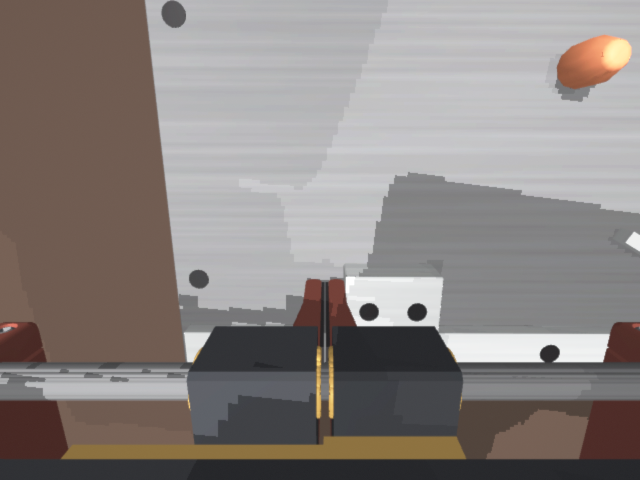

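The spacer's outer top edge at row 277 (cols 345–442) is level and it trails along with the fingers at (325,285). I'll keep sliding, monitoring that edge.

```bash
cat > mon.py <<'E'
from h import *
exec(open('st.py').read())
c=grab('wrist'); P=cloud(c); z=P[...,2]; q=(P[...,:2]-C); px=q@X; py=q@Y
m=(z>29.5)&(z<36)&(px>-60)&(px<5)
m[:, :355]=0; m[328:]=0
cols=[u for u in range(358,640) if m[:,u].sum()>20]
if cols:
    f=cols[-1]; uu=np.arange(cols[0]+3,f-5)
    e=ray(c,[(u,np.argmax(m[:,u])-.5) for u in uu],32)[:,:2]-C
    p=np.polyfit(e@Y,e@X,1); r=ray(c,(f+.5,310),32)[0,:2]-C
    print('outer edge x',(e@X).mean().round(2),'(home -34) yaw deg',np.degrees(np.arctan(-p[0])).round(2),'front y',(r@Y).round(1),'-> centre',((r@Y)-22).round(1))
E
python3 mon.py
```

```text
t 7.43 tcp in corner -17.0 -183.1 z 35.3 yaw err -0.03 F [-2.2 -3.1  1.8]
outer edge x -34.92 (home -34) yaw deg -0.46 front y -129.6 -> centre -151.6
```

jog_arm --series '[{"jaw":0,"dx":0,"dy":0.4,"dz":0,"spin":0},{"jaw":0,"dx":-0.02,"dy":0.8,"dz":0,"spin":0},{"jaw":0,"dx":-0.02,"dy":1.2,"dz":0,"spin":0},{"jaw":0,"dx":-0.03,"dy":1.6,"dz":0,"spin":0},{"jaw":0,"dx":-0.03,"dy":2,"dz":0,"spin":0}]'

```text
time: 7.9
tcp_pos: [608.4, -21.3, 35.3]
orientation: [[-0.996, -0.084, -0.012], [-0.084, 0.997, -0.001], [0.012, -0.0, -1.0]]
ft_force: [-2.0, -3.1, 2.3]
finger_gap: 0.5
```

jog_arm --series '[{"jaw":0,"dx":0,"dy":0.4,"dz":0,"spin":0},{"jaw":0,"dx":-0.02,"dy":0.8,"dz":0,"spin":0},{"jaw":0,"dx":-0.02,"dy":1.2,"dz":0,"spin":0},{"jaw":0,"dx":-0.03,"dy":1.6,"dz":0,"spin":0},{"jaw":0,"dx":-0.03,"dy":2,"dz":0,"spin":0}]'

```text
time: 8.32
tcp_pos: [606.8, -1.0, 35.2]
orientation: [[-0.996, -0.084, -0.013], [-0.084, 0.996, -0.001], [0.013, -0.0, -1.0]]
ft_force: [-2.6, -4.1, 2.5]
finger_gap: 0.4
```

```bash
python3 mon.py
```

```text
t 8.32 tcp in corner -16.4 -142.5 z 35.2 yaw err -0.01 F [-3.  -3.9  2.5]
outer edge x -34.7 (home -34) yaw deg -0.35 front y -89.0 -> centre -111.0
```

jog_arm --series '[{"jaw":0,"dx":0,"dy":0.4,"dz":0,"spin":0},{"jaw":0,"dx":-0.02,"dy":0.8,"dz":0,"spin":0},{"jaw":0,"dx":-0.02,"dy":1.2,"dz":0,"spin":0},{"jaw":0,"dx":-0.03,"dy":1.6,"dz":0,"spin":0},{"jaw":0,"dx":-0.03,"dy":2,"dz":0,"spin":0}]'

```text
time: 8.78
tcp_pos: [605.2, 19.9, 35.2]
orientation: [[-0.996, -0.084, -0.013], [-0.084, 0.996, -0.001], [0.013, 0.0, -1.0]]
ft_force: [-2.7, -4.1, 1.3]
finger_gap: 0.6
```

```bash
python3 mon.py
```

```text
t 8.78 tcp in corner -16.1 -121.5 z 35.2 yaw err -0.0 F [-3.  -3.9  1.3]
outer edge x -34.57 (home -34) yaw deg -0.5 front y -67.9 -> centre -89.9
```

jog_arm --series '[{"jaw":0,"dx":0,"dy":0.4,"dz":0,"spin":0},{"jaw":0,"dx":-0.02,"dy":0.8,"dz":0,"spin":0},{"jaw":0,"dx":-0.02,"dy":1.2,"dz":0,"spin":0},{"jaw":0,"dx":-0.03,"dy":1.6,"dz":0,"spin":0},{"jaw":0,"dx":-0.03,"dy":2,"dz":0,"spin":0}]'

```text
time: 9.25
tcp_pos: [603.7, 40.9, 35.2]
orientation: [[-0.996, -0.084, -0.013], [-0.084, 0.996, -0.001], [0.013, 0.0, -1.0]]
ft_force: [-2.8, -3.8, 2.2]
finger_gap: 0.8
```

```bash
python3 mon.py
```

```text
t 9.25 tcp in corner -15.9 -100.4 z 35.2 yaw err 0.01 F [-3.1 -3.6  2.2]
outer edge x -34.51 (home -34) yaw deg -0.3 front y -46.9 -> centre -68.9
```

jog_arm --series '[{"jaw":0,"dx":0,"dy":0.4,"dz":0,"spin":0},{"jaw":0,"dx":-0.02,"dy":0.8,"dz":0,"spin":0},{"jaw":0,"dx":-0.02,"dy":1.2,"dz":0,"spin":0},{"jaw":0,"dx":-0.03,"dy":1.6,"dz":0,"spin":0},{"jaw":0,"dx":-0.03,"dy":2,"dz":0,"spin":0}]'

```text
time: 9.72
tcp_pos: [602.1, 62.0, 35.1]
orientation: [[-0.996, -0.084, -0.013], [-0.084, 0.996, -0.0], [0.013, 0.001, -1.0]]
ft_force: [-1.5, -4.3, 1.7]
finger_gap: 0.4
```

```bash
python3 mon.py
```

```text
t 9.72 tcp in corner -15.7 -79.3 z 35.1 yaw err 0.02 F [-1.8 -4.2  1.7]
outer edge x -34.42 (home -34) yaw deg -0.37 front y -25.8 -> centre -47.8
```

jog_arm --series '[{"jaw":0,"dx":-0.01,"dy":0.4,"dz":0,"spin":0},{"jaw":0,"dx":-0.02,"dy":0.8,"dz":0,"spin":0},{"jaw":0,"dx":-0.03,"dy":1.2,"dz":0,"spin":0},{"jaw":0,"dx":-0.04,"dy":1.6,"dz":0,"spin":0},{"jaw":0,"dx":-0.05,"dy":2,"dz":0,"spin":0}]'

```text
time: 10.18
tcp_pos: [600.7, 82.8, 35.1]
orientation: [[-0.996, -0.084, -0.014], [-0.084, 0.996, -0.0], [0.014, 0.001, -1.0]]
ft_force: [-3.1, -5.5, 2.3]
finger_gap: 0.4
```

```bash
python3 mon.py
```

```text
t 10.18 tcp in corner -15.4 -58.4 z 35.1 yaw err 0.03 F [-3.5 -5.3  2.3]
outer edge x -34.25 (home -34) yaw deg -0.09 front y -4.9 -> centre -26.9
```

jog_arm --series '[{"jaw":0,"dx":-0.01,"dy":0.15,"dz":0,"spin":0},{"jaw":0,"dx":-0.02,"dy":0.3,"dz":0,"spin":0},{"jaw":0,"dx":-0.03,"dy":0.45,"dz":0,"spin":0},{"jaw":0,"dx":-0.03,"dy":0.55,"dz":0,"spin":0},{"jaw":0,"dx":-0.03,"dy":0.6,"dz":0,"spin":0}]'

```text
time: 10.65
tcp_pos: [600.4, 88.5, 35.1]
orientation: [[-0.996, -0.085, -0.014], [-0.085, 0.996, -0.001], [0.014, -0.0, -1.0]]
ft_force: [-2.2, -13.5, 3.0]
finger_gap: 0.9
```

```bash
python3 mon.py
```

```text
t 10.65 tcp in corner -15.2 -52.7 z 35.1 yaw err 0.08 F [ -3.3 -13.3   3. ]
outer edge x -34.26 (home -34) yaw deg -0.08 front y 0.8 -> centre -21.2
```

jog_arm --series '[{"jaw":0,"dx":0,"dy":0.05,"dz":0,"spin":0},{"jaw":0,"dx":-0.03,"dy":0.1,"dz":0,"spin":0},{"jaw":0,"dx":-0.05,"dy":0.15,"dz":0,"spin":0},{"jaw":0,"dx":-0.05,"dy":0.15,"dz":0,"spin":0},{"jaw":0,"dx":-0.05,"dy":0.15,"dz":0,"spin":0}]'

```text
time: 11.12
tcp_pos: [600.4, 88.6, 35.1]
orientation: [[-0.996, -0.085, -0.015], [-0.085, 0.996, -0.003], [0.015, -0.002, -1.0]]
ft_force: [-3.0, -11.4, 3.8]
finger_gap: 0.7
```

```bash
python3 mon.py
```

```text
t 11.12 tcp in corner -15.2 -52.7 z 35.1 yaw err 0.08 F [ -3.9 -11.1   3.8]
outer edge x -34.28 (home -34) yaw deg 0.19 front y 0.8 -> centre -21.2
```

It no longer moves and the force is steady, so it is against the stop. I back off along the rail, lift, and look.

jog_arm --series '[{"jaw":0,"dx":0.05,"dy":-0.3,"dz":0,"spin":0},{"jaw":0,"dx":0.1,"dy":-1,"dz":0,"spin":0},{"jaw":0,"dx":0.1,"dy":-1.5,"dz":-3,"spin":0},{"jaw":0,"dx":0.1,"dy":-1.5,"dz":-7,"spin":0},{"jaw":0,"dx":0.1,"dy":-1.5,"dz":-11,"spin":0}]'

```text
time: 11.58
tcp_pos: [601.8, 73.7, 145.3]
orientation: [[-0.996, -0.085, -0.017], [-0.085, 0.996, -0.003], [0.017, -0.001, -1.0]]
ft_force: [0.8, 0.4, 0.0]
finger_gap: 0.4
```

jog_arm --series '[{"jaw":0,"dx":-3,"dy":0,"dz":-2,"spin":0},{"jaw":0,"dx":-6,"dy":0,"dz":-4,"spin":0},{"jaw":0,"dx":-6.5,"dy":0,"dz":-6,"spin":0},{"jaw":0,"dx":-6.5,"dy":0,"dz":-6,"spin":0},{"jaw":0,"dx":-6.5,"dy":0,"dz":-6,"spin":0}]'

```text
time: 12.0
tcp_pos: [668.3, 79.6, 204.9]
orientation: [[-0.996, -0.085, -0.014], [-0.085, 0.996, -0.002], [0.014, -0.001, -1.0]]
ft_force: [0.2, 0.1, -0.2]
finger_gap: 0.6
```

```bash
python3 look.py w5
```

```text
t 12.00 tcp in corner 51.7 -67.3 z 204.9 yaw err 0.04 F [ 0.2  0.1 -0.2]
spacer -16.16 -21.78 rect ((596.8565673828125, 119.25404357910156), (33.52275085449219, 44.03075408935547), 4.8566789627075195) yaw rel 0.05 2042
box [[-32.9, 0.2], [-32.9, -43.8], [0.6, -43.8], [0.6, 0.2]]
```

View pics/w5.png

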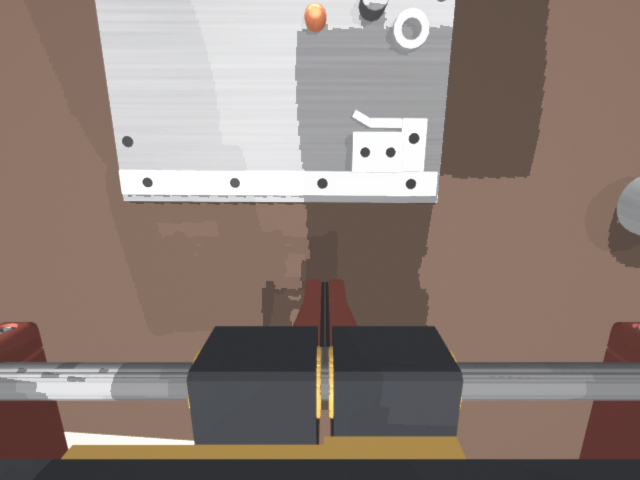

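The spacer at (377,152) is in the pocket with no visible gap to the rail (row 172) or the stop (col 403): x −16.2, y −21.8 against the −17, −22 target, yaw 0.05°. The cap, slug and collar are where they were, and the robot is clear at z 205.

```bash
python3 -c "
from h import *
print(telemetry.get_state()['time'], manip.finish_job())"
```

```text
the job is handed in; nothing more can be done
12.05 None
```

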